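Touch-mix the red and then the blue sample

ROBOT

A 7-joint arm with a two-finger parallel gripper is mounted at the origin on the work surface; the furniture and walls round the work are solid. World frame = base frame: x ahead of the robot, y to its left, z up, the work surface at z = 0. Lengths are in m, angles in rad, forces in N, time in s.
With the tool pointing down it reaches from about 0.35 to 0.9 m from the base axis. Payload 19.9 kg.
Tool frame: the origin (TCP) lies between the finger pads; the fingertips stand 19 mm ahead of it and the grasp point (between the pads) is the TCP; z points along the fingers, y is the direction in which the jaws open and shut (so a half turn about z gives the same grasp; the last joint's range is limited). The gripper opens to 94 mm and grips with 3 to 60 N. Pads are 16 mm wide; open, the fingers measure 119 mm over their backs; the gripper's body (75 mm by 177 mm) begins 78 mm behind the grasp point.
Start: joints at [1.077, 0.417, -0.01, 1.614, 0.005, 1.111, -0.053], TCP at [0.273, -0.562, 0.224] pointing down, gripper open.
Joint ranges: [-2.81, 2.81], [-0.39, 2.02], [-1.27, 1.25], [0.06, 2.57], [-1.19, 4.33], [0.19, 2], [-2.82, 2.82]. Speed limits (rad/s): [1.89, 1.89, 2.39, 2.39, 3.01, 3.01, 3.01].

INTERFACE

Orientations are given as a 3x3 rotation matrix whose columns are the frame's x, y, z axes.
In Python, from rig import robot gives the robot as it stands. Calls block until the motion is done:
- robot.move_ptp(position, orientation): joint-space move of the TCP to a pose.
- robot.move_linear(position, velocity=0.15, frame=None, threshold=None): straight line of the TCP; frame=None keeps the orientation; velocity is the mean speed in m/s. With threshold (N) it stops when the force on the tool has changed by that much, and returns True; else False.
- robot.goto_joints(angles): joint-space move.
- robot.gripper_to(opening): finger opening in m; the grip force is fixed at half the most; returns when the fingers have stopped.
- robot.pause(seconds).
- robot.ik(position, orientation): joint angles nearest the present ones, or None.
- robot.get_state(): the state.
- robot.grab_frame(name): name is "scene" or "side" or "wrist"; returns the picture (420x560x3 uint8, red, green, blue); there is no depth.
- robot.camera_info(name): a dict with "fx", "fy", "cx", "cy" (pixels), "rvec" (rotation vector, rad) and "tvec" (3), from world to camera coordinates, as OpenCV has them. Camera axes: x right, y down, z forward; pixel columns grow to the right and rows downward; lengths in m; the calibration is good to about 2 mm. A picture is of the moment at which its call begins: read the wrist's pose just before it. camera_info takes no time and is no camera call; for the wrist camera it gives the pose at the moment of the call.
A pose or a line that the arm cannot do raises robot.PlanningError and nothing moves.
- robot.sign_off(): hands the job in, once; it reports no verdict.
The state is a dict: "time": time; "qpos": joint angles; "joint_vel": joint speeds; "effort": joint torques, N m; "ee_pos": TCP position; "tool_rot": TCP orientation; "force": force on the tool from outside, world axes, zero at the start; "moment": the same for the moment, N m; "opening": finger opening in m.
Only numpy, scipy, OpenCV 4.12 (cv2) and the standard library are available. Lean on these libraries where they do the work, as an engineer would, in place of code of your own. Each camera call takes 0.05 s, during which the arm holds its last target. There are 200 camera calls.

TASK

Mix two of the three soil samples on the touch mixer using only your fingertips: press lightly down on the lid of the red-lidded jar so that its sprung cup sinks, keep it down for about two seconds and let it rise again, then do the same with the blue-lidded jar. Do not press the green-lidded jar, do not grip or lift any jar, leave all three standing in their cups and everything else where it is, and withdraw.

Things in the scene. Friction and masses are not known exactly. Their poses are not given: they have to be found in the camera images.
- mixer_base: low white and grey housing of the touch mixer, 90 x 232 mm and 31 mm high, fixed to the worktop. Origin: centre of its underside; x away from its front, y along its length, z up. Three black cups stand in a row along its y axis at y = +70, 0 and -70 mm; each holds a jar, whose underside rests 46.5 mm and whose lid top is 109.5 mm above the worktop.
- middle_cup (a point): centre of the middle cup's floor, under its jar. The cups are alike: 58 mm wide, 8 mm deep, 1 to 3 mm play. Each is sprung and slides straight down, 8 mm at most: under the jar's weight it stays up, about 2 N on the lid starts it, about 5 N brings it to its stop, and it rises by itself when let go. A cup sunk by 3 mm or more is mixing; aim at about 5 mm.
- jar_red: sample jar with a red screw lid, white paper label on the body; 45 mm diameter, 63 mm tall, about 90 g, standing loose in one of the three cups (which one varies). Origin: centre of its underside, z up; the flat top of the lid is 63 mm above the origin.
- jar_blue: sample jar with a blue screw lid, white paper label on the body; 45 mm diameter, 63 mm tall, about 90 g, standing loose in one of the three cups (which one varies). Origin: centre of its underside, z up; the flat top of the lid is 63 mm above the origin.
- jar_green: sample jar with a green screw lid, white paper label on the body; 45 mm diameter, 63 mm tall, about 90 g, standing loose in one of the three cups (which one varies). Origin: centre of its underside, z up; the flat top of the lid is 63 mm above the origin. To be left alone.
- spindle_mixer: fixed obstacle, not part of the job: tall grey stand mixer on the right behind the touch mixer. Its head (above z = 0.3 m, up to 0.49 m) overhangs the region x = 0.45 to 0.66, y = -0.36 to -0.12 m: approach the jars from the robot's side, at x under 0.4 m, not through it. Origin: centre of its underside.
- burette_bottle_3: fixed obstacle: brown burette bottle on the left; its upright glass tube stands at about x = 0.475, y = 0.19 m up to z = 0.94 m, a stopcock at about x = 0.54, y = 0.14, z = 0.22 m. Origin: underside.
- conical_flask: bystander: conical glass flask with an orange stopper, 67 mm diameter, 106 mm tall, behind the mixer; origin: centre of its underside
- beaker: bystander: small glass beaker, 46 x 52 mm, 56 mm tall, behind the mixer; origin: centre of its underside
- lab_timer: bystander: flat white bench timer with three coloured keys, 62 x 66 x 18 mm, to the right; origin: centre of its underside
- petri_dish: bystander: petri dish, 93 mm diameter, 11 mm high, front right; origin: centre of its underside
Things that resemble listed ones, but are neither listed nor needed, are in the scene too. Leave any yellow look-alike of the jar_blue alone.

How it is judged:
On the way, in this order (a step that is already met when the one before it is completed fails the run):
1. the red-lidded jar is pressed down by the fingers, sunk 3 mm or more, for a second (z of jar_red in the frame of mixer_base below 0.0435 m and contact force between the fingers and jar_red above 0.3 N), for 1 s.
2. with the red-lidded jar risen again, the blue-lidded jar is pressed down by the fingers, sunk 3 mm or more, for a second (z of jar_blue in the frame of mixer_base below 0.0435 m and contact force between the fingers and jar_blue above 0.3 N and z of jar_red in the frame of mixer_base above 0.045 m), for 1 s.
At the end, for the whole second after the job is handed in: All three jars stand upright (within 0.1 rad) and at rest in their own cups, each within 8 mm of where it began and risen again (less than 1.5 mm below its rest height), and the bystanders are within 15 mm of where they were (z of jar_red in the frame of mixer_base between 0.045 and 0.0495 m and distance of each of jar_red, jar_blue, jar_green from where it was at the start of the episode below 0.008 m and angle between each of jar_red, jar_blue, jar_green's own z axis and vertical below 0.1 rad and linear speed of each of jar_red, jar_blue, jar_green below 0.02 m/s and z of jar_blue in the frame of mixer_base between 0.045 and 0.0495 m and z of jar_green in the frame of mixer_base between 0.045 and 0.0495 m and distance of each of conical_flask, beaker, lab_timer, petri_dish from where it was at the start of the episode below 0.015 m); the robot touches nothing.
It fails at once if the green-lidded jar is pressed down (2 mm or more) (z of jar_green in the frame of mixer_base below 0.0445 m).
It fails at once if a jar is lifted by 8 mm or more, or tipped by more than 0.2 rad (z of any of jar_red, jar_blue, jar_green in the frame of mixer_base above 0.0545 m or angle between any of jar_red, jar_blue, jar_green's own z axis and vertical above 0.2 rad).
It fails at once if a jar is pressed or struck with more than 30 N (contact force between any of the arm, the fingers and jar_red above 30 N or contact force between any of the arm, the fingers and jar_blue above 30 N or contact force between any of the arm, the fingers and jar_green above 30 N).
It fails at once if a bystander is moved by 15 mm or more (distance of any of conical_flask, beaker, lab_timer, petri_dish from where it was at the start of the episode above 0.015 m).
It also fails if it takes over 48 s, if anything falls off the work surface, if the arm or the gripper's body presses on something with over 40 N, if the wrist force passes 120 N, or if a joint passes its speed limit or range.

## Working session

There is one attempt and no reset: what is moved stays moved. The work goes in short steps, each a Python script; the robot and the scene stay as the last script left them, time stands still between calls to the robot, and variables do not carry over. Pictures are saved under pics/ and viewed, about 8 in all and at most 12, crops included, and the job is handed in when it is done.

```bash
mkdir -p pics
python3 - <<'E'
from rig import robot
import cv2,numpy as np
a=robot.grab_frame("scene");b=robot.grab_frame("side")
cv2.imwrite("pics/scene.png",a[:,:,::-1]);cv2.imwrite("pics/side.png",b[:,:,::-1])
s=robot.get_state();print(s["time"],s["ee_pos"],s["tool_rot"],s["force"],s["opening"])
for n in("scene","side"):
  c=robot.camera_info(n);R=cv2.Rodrigues(np.array(c["rvec"]))[0];print(n,-R.T@np.array(c["tvec"]),R[2])
E
```

```text
0.1 [ 0.27329594 -0.56172258  0.22388256] [[ 8.99206110e-01  4.37524924e-01 -5.59827144e-04]
 [ 4.37525275e-01 -8.99205584e-01  9.75515415e-04]
 [-7.65873860e-05 -1.12212795e-03 -9.99999367e-01]] [0.52742147 0.36056082 0.39476149] 0.09456262591482771
scene [-0.41429747 -0.23939964  0.61685271] [ 0.83697147  0.20153486 -0.50878528]
side [ 0.48039084 -0.9748046   0.59690591] [ 0.01471549  0.87479803 -0.48426424]
```

View pics/scene.png

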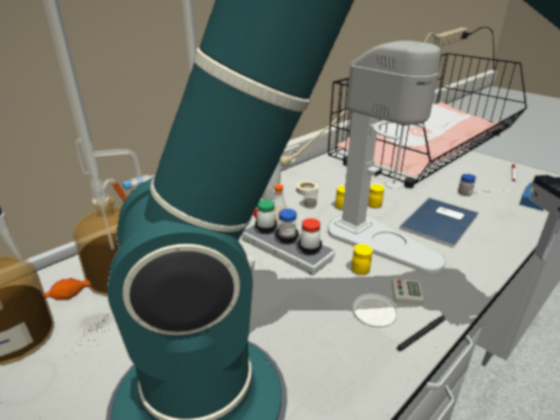

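View pics/side.png

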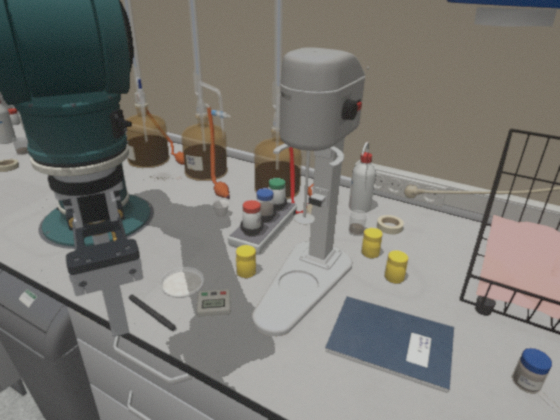

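Scene view: the mixer row holds green (265,205), blue (288,216) and red (311,226). A second blue-lidded jar stands apart at (468,184), or (533,365) in the side view. It isn't in a cup, so it isn't the one meant. I'll confirm this in an enlarged crop of both views.

```bash
python3 - <<'E'
import cv2,numpy as np
a=cv2.imread("pics/scene.png")[185:275,235:345];b=cv2.imread("pics/side.png")[165:255,220:330]
f=lambda i:cv2.resize(i,None,fx=6,fy=6,interpolation=cv2.INTER_CUBIC)
v=cv2.resize(np.hstack([f(a),f(b)]),None,fx=.6,fy=.6)
cv2.imwrite("pics/crop.png",v);print(v.shape)
E
cat > h.py <<'E'
from rig import robot
import cv2,numpy as np
def ray(n,u,v,z,c=None):
    c=c or robot.camera_info(n);R=cv2.Rodrigues(np.array(c["rvec"]))[0];o=-R.T@np.array(c["tvec"]).ravel()
    d=R.T@np.array([(u-c["cx"])/c["fx"],(v-c["cy"])/c["fy"],1]);return o+d*(z-o[2])/d[2]
def lids(img,n,box,c=None,z=.1095):
    # centroid of each lid's colour blob within box (x0,y0,x1,y1), at given height
    hsv=cv2.cvtColor(img,cv2.COLOR_RGB2HSV);x0,y0,x1,y1=box
    m=np.zeros(hsv.shape[:2],bool);m[y0:y1,x0:x1]=1
    H,S,V=[hsv[...,i].astype(int) for i in range(3)]
    out={}
    for k,g in dict(red=(H<6)|(H>172),blue=(H>105)&(H<130),green=(H>60)&(H<95)).items():
        w=(g&(S>120)&(V>70)&m).astype(np.uint8)
        N,L,st,ce=cv2.connectedComponentsWithStats(w)
        if N<2: continue
        i=1+np.argmax(st[1:,4]);out[k]=(ce[i].round(1),st[i],ray(n,*ce[i],z,c).round(4))
    return out
E
python3 - <<'E'
from h import *
for n,b in(("scene",(235,185,345,275)),("side",(220,165,290,255))):
  im=cv2.imread(f"pics/{n}.png")[:,:,::-1].copy()
  for k,v in lids(im,n,b,z=.104).items():print(n,k,*v)
E
```

```text
(324, 792, 3)
scene red [310.8 224.8] [303 218  17  14 193] [ 0.4169 -0.1029  0.104 ]
scene blue [287.2 214.7] [280 209  16  12 153] [ 0.4471 -0.0397  0.104 ]
scene green [265.  205.1] [257 200  16  11 145] [0.4785 0.0247 0.104 ]
side red [251.2 206.2] [244 201  16  12 158] [ 0.4244 -0.1048  0.104 ]
side blue [264.1 193.1] [258 190  14   8  83] [ 0.4532 -0.0356  0.104 ]
```

View pics/crop.png

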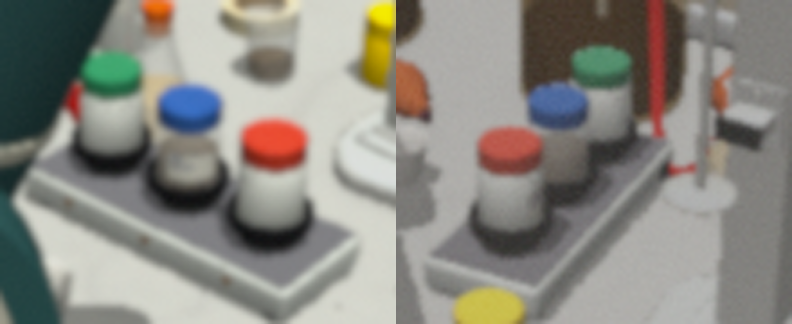

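Both views agree: the row is green, blue, red, and the red and blue lids on the mixer are unambiguous. Spacing comes out at about 71 mm, as expected. The plan is closed fingers with the tool tilted back towards the robot, so the wrist clears the stand mixer's head.

```bash
cat >> h.py <<'E'
def rot(t,az):
    u=np.array([np.cos(az),np.sin(az),0]);k=np.array([0,0,1.])
    z=np.sin(t)*u-np.cos(t)*k; y=np.cross(k,u)*-1; x=np.cross(y,z)
    return np.c_[x,y,z]
def tcp(p,t,az):
    # TCP position that puts the lowest fingertip edge at p
    u=np.array([np.cos(az),np.sin(az),0]);k=np.array([0,0,1.])
    return np.array(p)-(.019*(np.sin(t)*u-np.cos(t)*k)-.008*(np.cos(t)*u+np.sin(t)*k))
RED=np.array([.421,-.102]);BLUE=np.array([.451,-.037])
E
python3 - <<'E'
from h import *
for az in(-.35,-.1):
 for t in(0,.2,.35,.5):
  for s in (0,np.pi):
   R=rot(t,az)@cv2.Rodrigues(np.array([0,0,s]))[0]
   for nm,p in dict(via=(.32,-.32,.2),red=(*RED,.15),redlo=(*RED,.1),blue=(*BLUE,.15)).items():
    q=robot.ik(tcp(p,t,az),R);print(az,t,round(s),nm,None if q is None else np.round(q,2))
E
```

```text
Traceback (most recent call last):
cv2.error: OpenCV(4.12.0) /io/opencv/modules/calib3d/src/calibration_base.cpp:151: error: (-210:Unsupported format or combination of formats) The matrices must have 32f or 64f data type in function 'Rodrigues'
```

Run:
```python
from h import *
for az in(-.35,-.1):
 for t in(0,.2,.35,.5):
  for s in (0,np.pi):
   R=rot(t,az)@np.diag([np.cos(s),np.cos(s),1])
   for nm,p in dict(via=(.32,-.32,.2),red=(*RED,.15),redlo=(*RED,.1),blue=(*BLUE,.15)).items():
    q=robot.ik(tcp(p,t,az),R);print(az,t,round(s),nm,None if q is None else np.round(q,2))
```

```text
-0.35 0 0 via [ 0.7   0.13  0.01  2.01 -0.    1.   -1.21]
-0.35 0 0 red [ 0.38  0.17 -0.23  2.1   0.05  0.88 -1.8 ]
-0.35 0 0 redlo [ 0.35  0.25 -0.2   2.14  0.07  0.76 -1.82]
-0.35 0 0 blue [ 0.31  0.21 -0.32  2.06  0.08  0.89 -1.98]
-0.35 0 3 via [ 1.17  0.15 -0.5   2.    0.09  1.01  1.85]
-0.35 0 3 red [ 0.76  0.21 -0.65  2.09  0.16  0.89  1.24]
-0.35 0 3 redlo [ 0.73  0.29 -0.63  2.13  0.25  0.78  1.16]
-0.35 0 3 blue [ 0.64  0.25 -0.69  2.05  0.2   0.91  1.05]
-0.35 0.2 0 via [ 0.81  0.02 -0.04  2.14 -0.11  0.8  -1.08]
-0.35 0.2 0 red [ 0.5   0.06 -0.37  2.24  0.1   0.65 -1.87]
-0.35 0.2 0 redlo [ 0.43  0.15 -0.31  2.29  0.18  0.52 -1.94]
-0.35 0.2 0 blue [ 0.44  0.11 -0.5   2.19  0.21  0.68 -2.12]
-0.35 0.2 3 via [ 1.2   0.03 -0.44  2.13 -0.09  0.8   2.05]
-0.35 0.2 3 red [ 0.74  0.07 -0.62  2.23  0.14  0.66  1.25]
-0.35 0.2 3 redlo [ 0.72  0.18 -0.62  2.28  0.29  0.54  1.1 ]
-0.35 0.2 3 blue [ 0.62  0.13 -0.69  2.19  0.25  0.69  0.98]
-0.35 0.35 0 via [ 0.92 -0.05 -0.09  2.24 -0.27  0.65 -0.9 ]
-0.35 0.35 0 red [ 0.71 -0.01 -0.59  2.34  0.16  0.47 -1.93]
-0.35 0.35 0 redlo [ 0
[... 1922 characters left out ...]
1 0.35 0 blue [ 0.63  0.03 -0.65  2.31  0.13  0.46 -1.79]
-0.1 0.35 3 via [ 1.24 -0.   -0.36  2.2  -0.37  0.73  2.61]
-0.1 0.35 3 red [ 0.7  -0.01 -0.5   2.35 -0.09  0.46  1.74]
-0.1 0.35 3 redlo [ 0.81  0.12 -0.65  2.39  0.13  0.31  1.53]
-0.1 0.35 3 blue [ 0.66  0.03 -0.67  2.31  0.13  0.46  1.35]
-0.1 0.5 0 via [ 1.11 -0.04 -0.12  2.28 -0.65  0.67 -0.22]
-0.1 0.5 0 red [ 0.78 -0.07 -0.55  2.45 -0.37  0.27 -1.12]
-0.1 0.5 0 redlo None
-0.1 0.5 0 blue [ 0.89 -0.03 -0.89  2.41  0.11  0.25 -1.78]
-0.1 0.5 3 via [-0.09 -0.14  1.02  2.31 -0.43  0.61  2.74]
-0.1 0.5 3 red [ 0.4  -0.08 -0.19  2.46 -0.26  0.26  1.91]
-0.1 0.5 3 redlo None
-0.1 0.5 3 blue [ 0.62 -0.03 -0.63  2.42  0.15  0.25  1.32]
```

```bash
echo 'T,AZ=.3,-.2' >>h.py
python3 - <<'E'
from h import *
R=rot(T,AZ)
robot.gripper_to(0.0)
robot.move_ptp(tcp((.32,-.32,.22),T,AZ),R)
robot.move_ptp(tcp((*RED,.15),T,AZ),R)
s=robot.get_state();print(s["time"],s["ee_pos"],s["qpos"],s["force"],s["opening"])
for n in("wrist","scene"):
  cv2.imwrite(f"pics/{n}2.png",robot.grab_frame(n)[:,:,::-1])
c=robot.camera_info("wrist");print(c)
p=cv2.projectPoints(np.array([[*RED,.1095],[*BLUE,.1095]]),np.array(c["rvec"]),np.array(c["tvec"]),np.array([[c["fx"],0,c["cx"]],[0,c["fy"],c["cy"]],[0,0,1]]),None)[0];print(p)
E
```

```text
3.475 [ 0.42322111 -0.10354039  0.17062944] [ 0.70569404  0.01081626 -0.54184383  2.3094578   0.03238651  0.52351419
 -1.63274202] [-0.64688258 -0.2608029   0.16515796] 0.00042453105681457357
{'fx': 328.7432984114732, 'fy': 328.7432984114732, 'cx': 271.1294709966333, 'cy': 208.15972352664198, 'rvec': array([ 1.96306686, -2.40440374,  0.06982249]), 'tvec': array([-0.0164768 ,  0.47250834,  0.31704551])}
[[[270.0414348  256.13310156]]

 [[172.07274481 232.93377355]]]
```

View pics/wrist2.png

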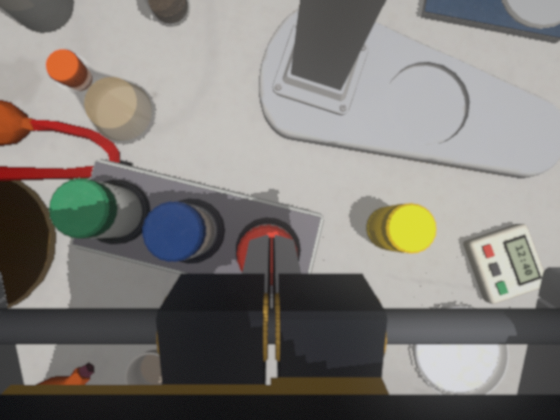

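View pics/scene2.png

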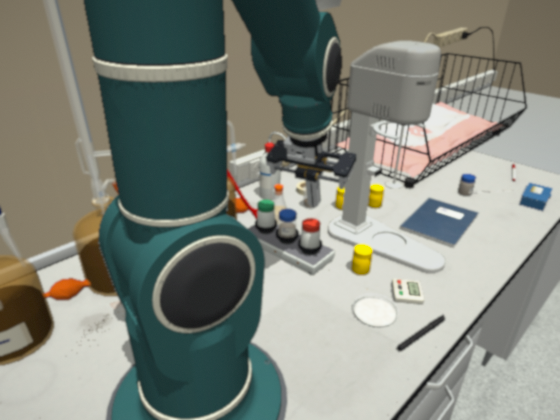

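Wrist view: blue lid centre is about (174,231), predicted (172,233). The red lid is partly hidden by the fingers, with its arc spanning x 236–294 and its top at y 226, giving a centre of about (265,255), predicted (270,256). These agree within about 4 mm. The arm is clear of the stand mixer. I'll refine with these and press red.

```bash
cat >> h.py <<'E'
R=rot(T,AZ)
def press(P):
    go=lambda z,v,**k:robot.move_linear(tcp((*P,z),T,AZ),velocity=v,**k)
    f0=np.array(robot.get_state()["force"])
    rep=lambda m:print(m,round(robot.get_state()["time"],2),"tipz",round(robot.get_state()["ee_pos"][2]-.0205,4),(np.array(robot.get_state()["force"])-f0).round(2))
    rep("above");go(.115,.05);rep("near")
    go(.1075,.01);rep("-2mm");go(.104,.01);rep("-5.5mm")
    for i in range(4): robot.pause(.5);rep("hold")
    cv2.imwrite(f"pics/press{int(robot.get_state()['time'])}.png",robot.grab_frame("side")[:,:,::-1])
    go(.115,.02);go(.15,.08);rep("up")
E
python3 - <<'E'
from h import *
c=robot.camera_info("wrist")
r=ray("wrist",265,255,.1095,c)[:2];b=ray("wrist",174,231.5,.1095,c)[:2]
print(r,b,np.linalg.norm(r-b))
P=(r+RED)/2
assert np.linalg.norm(r-RED)<.008
robot.move_linear(tcp((*P,.15),T,AZ),velocity=.05)
print(tcp((*P,.15),T,AZ)[2]-.15)
press(P)
E
```

```text
[ 0.4224959  -0.09865961] [ 0.45172603 -0.03852958] 0.06685820958741452
0.020515554946677228
above 3.83 tipz 0.1501 [0. 0. 0.]
near 4.67 tipz 0.1152 [0.53 0.37 0.31]
-2mm 5.58 tipz 0.1076 [ 0.16 -1.06  2.27]
-5.5mm 6.08 tipz 0.104 [ 0.32 -0.51  4.56]
hold 6.58 tipz 0.104 [ 0.62 -0.28  4.02]
hold 7.08 tipz 0.104 [0.1  0.02 4.13]
hold 7.58 tipz 0.104 [0.2  0.65 4.07]
hold 8.07 tipz 0.104 [ 0.22 -1.22  3.49]
up 9.41 tipz 0.1497 [-0.32 -0.05  0.32]
```

The force of about 4 N at 5.5 mm down matches the spring. Red dropped off cleanly, so I'll do blue next.

Run:
```python
from h import *
P=np.array([.4515,-.038])
robot.move_linear(tcp((*P,.15),T,AZ),velocity=.08)
im=robot.grab_frame("scene");cv2.imwrite("pics/scene3.png",im[:,:,::-1])
for k,v in lids(im,"scene",(235,185,345,275),z=.104).items():print(k,*v)
press(P)
robot.move_linear(tcp((.30,-.15,.26),T,AZ),velocity=.12)
robot.pause(.5)
for n in("scene","side","wrist"):
  im=robot.grab_frame(n);cv2.imwrite(f"pics/{n}_end.png",im[:,:,::-1])
  if n!="wrist":
   for k,v in lids(im,n,{"scene":(235,185,345,275),"side":(220,165,290,255)}[n],z=.104).items():print(n,k,*v)
s=robot.get_state();print(s["time"],s["ee_pos"],s["force"])
import glob
f=sorted(glob.glob("pics/press*.png"),key=lambda p:int(p[10:-4]))+["pics/side_end.png","pics/side.png"]
t=[cv2.resize(cv2.imread(p)[165:255,220:340],None,fx=3.3,fy=3.3,interpolation=cv2.INTER_CUBIC) for p in f];print(f)
cv2.imwrite("pics/cmp.png",np.vstack([np.hstack(t[:2]),np.hstack(t[2:])]))
```

```text
red [310.8 224.8] [303 219  17  13 192] [ 0.4168 -0.1029  0.104 ]
blue [287.1 214.9] [280 210  15  11 141] [ 0.4463 -0.0396  0.104 ]
green [265.5 205.5] [259 201  14  10 125] [0.4765 0.0227 0.104 ]
above 10.47 tipz 0.1499 [0. 0. 0.]
near 11.32 tipz 0.1152 [-0.68 -0.19  0.08]
-2mm 12.22 tipz 0.1076 [ 0.16 -0.41  2.19]
-5.5mm 12.72 tipz 0.104 [-0.59 -1.41  4.01]
hold 13.22 tipz 0.104 [0.11 0.05 3.55]
hold 13.72 tipz 0.104 [-0.47 -1.1   3.05]
hold 14.22 tipz 0.104 [-0.52 -0.96  3.27]
hold 14.72 tipz 0.104 [ 0.62 -1.26  2.92]
up 16.06 tipz 0.1497 [-0.41 -0.64 -1.  ]
scene red [310.8 224.8] [302 218  18  14 194] [ 0.4169 -0.1027  0.104 ]
scene blue [287.2 214.7] [280 209  16  12 154] [ 0.4473 -0.0397  0.104 ]
scene green [265.6 205.3] [259 200  14  11 132] [0.4779 0.023  0.104 ]
side red [251.1 206.3] [243 201  17  12 162] [ 0.4244 -0.1049  0.104 ]
side blue [264.2 193.3] [258 190  14   8  90] [ 0.4535 -0.0369  0.104 ]
18.675 [ 0.30197672 -0.15039676  0.28050947] [-0.7417542  -0.25209657  0.22539806]
['pics/press8.png', 'pics/press14.png', 'pics/side_end.png', 'pics/side.png']
```

View pics/cmp.png

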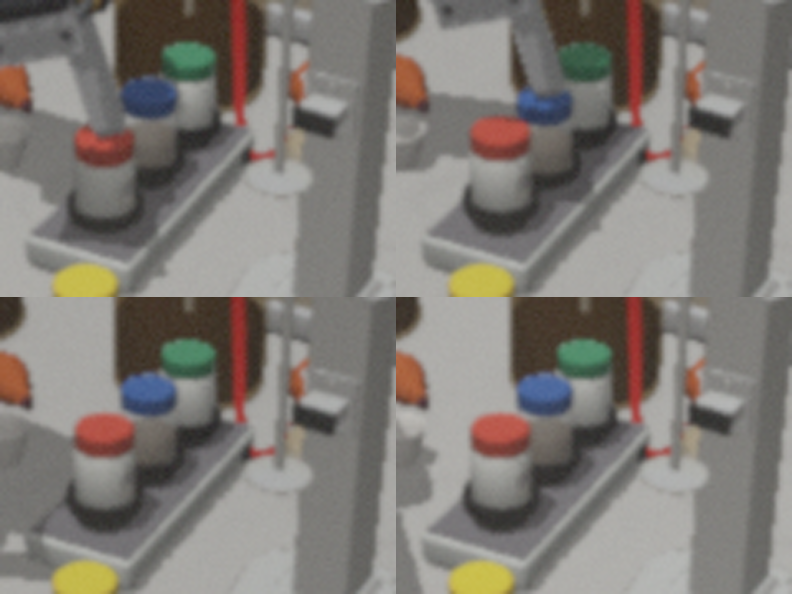

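View pics/scene_end.png

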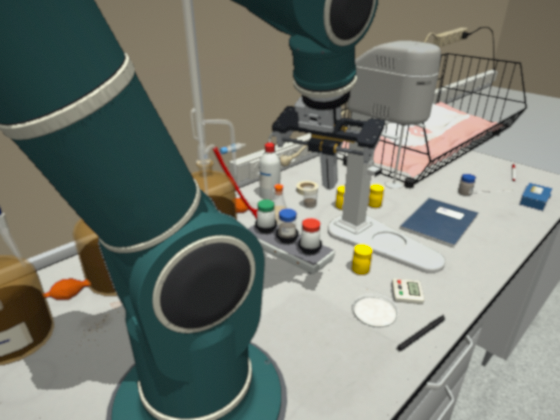

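The comparison strip shows both lids clearly lower while pressed, by about 2–3 px (more than 5 mm). Afterwards they are back at their starting pixels (within about 0.2 px), and the green jar and bystanders look unchanged. The arm is withdrawn in free space, so I'm handing in.

```bash
python3 -c "
from rig import robot
robot.sign_off()"
```

```text
the job is handed in; nothing more can be done
```

I pressed the red-lidded jar and then the blue-lidded jar, using closed, tilted fingertips. Each went about 5.5 mm down and was held for 2 s before rising again. I then withdrew and handed the job in at about 19 s of the 48 s allowed.

- **Force:** it held at about 4 N on red and about 3 to 3.5 N on blue. The spring should give about 4 N. Blue read a little low, which is within the roughly 1 N sensor drift I saw.
- **Sinking:** the pressed pictures show both lids lower by more than 5 mm, though the fingertip hides part of each lid.
- **After the presses:** the red and blue lids are back at their starting pixels, within about 0.2 px. Green's lid reads within 0.6 px, with the arm partly covering it in the first picture. I never touched it.
- **Bystanders:** I checked these only by eye, and they look unmoved.
- **Lid positions:** the cameras disagreed by up to about 8 mm in x for red and 6 mm for blue. The wrist view fell within 4 mm of the positions I used.

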